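# Clamp the whetstone in its ratchet holder

## Task

Before the knives are sharpened, clamp the loose whetstone in its holder: throw the small direction lever on the ratchet head fully over to its clockwise (tighten) stop, then work the ratchet handle back and forth by its knob until the sprung jaw has pushed the stone flush against the fixed stop and grips it firmly. Feel for the grip and do not overtighten (the stone is brittle), do not shove the jaw or the stone along by hand, leave the lever on tighten, let go, and leave the other things on the counter where they are.

Things in the scene. Friction and masses are not known exactly. Their poses are not given: they have to be found in the camera images.
- holder: dark steel whetstone holder fixed to the counter: base plate 90 x 400 mm, 14 mm thick, long side along its own y. Origin on the counter, 10 mm to the -y side of the plate's middle; x across, y along, z up. Fixed stop block at the +y end, ratchet head at the -y end (y = -135 mm), sprung jaw between head and stone. Two rubber pads, tops at 18 mm, carry the stone.
- stop_face (a point): middle of the inner face of the fixed stop block at the holder's +y end (y = +185 mm, block top 42 mm above the counter), against which the stone must end flush.
- head_axis (a point): centre of the round top of the ratchet head (64 mm across, top 62 mm above the counter), on the vertical axis about which handle and direction lever turn. Fixed. The head drives a carriage behind the jaw, 15 mm per rad of driving. The carriage holds by itself: the grip stays when the handle is let go or swung back.
- ratchet_handle (a joint): handle angle, rad, 0 to 1.5 between stops, grows clockwise seen from above. At 0.75 the handle points along the holder's -y; at 0 it is 0.75 rad counter-clockwise of that. Starts at 0.15 to 1.35. 18 teeth, 0.35 rad apart: up to 0.35 rad of each driving stroke is lost before the pawl bites. It stays where it is left.
- knob_center (a point): centre of the upright wooden knob at the handle's end: 25 mm across, 48 mm tall (56 to 104 mm above the counter), 120 mm from the head axis. It spins freely, so it can be held and carried round without turning the wrist. Push along the arc: 11 N moving the free jaw and 1.2 N more per 10 N of grip; when held still at the end of a push, 5 N, rising to 10 or 11 N at a 30 to 40 N grip; 3 to 4 N on the slipping return. The arm below it: top at 53 mm.
- pawl_lever (a joint): direction lever, rad: 0 = thrown counter-clockwise seen from above (release: the handle drives counter-clockwise, slips clockwise; starts at 0 to 0.1); 0.9 = clockwise stop (tighten: drives clockwise, jaw to stone, slips counter-clockwise). Half-way it does not drive properly. Push at the tab 2 to 4 N; stays where left. It turns with the handle; pushed past its stop it drags the handle along.
- lever_tab (a point): middle (80 mm above the counter) of the lever's upright tab: 12 mm radially, 8 mm thick, from 62 to 92 mm above the counter, 28 mm from the head axis on the side away from the handle: 0.45 rad counter-clockwise of straight opposite the handle at lever 0, 0.45 rad clockwise of it at 0.9. A plate 62 to 69 mm above the counter joins it to the axis; around it the air is free.
- jaw: steel jaw 70 mm wide, 20 mm thick, top 43 mm above the counter. Origin at the holder's origin at the start (within 2 mm), shifts along holder +y as it closes; face 33 mm to the -y side of its origin; 23 mm to close. Pushed through a 6 N/mm spring: with the stone home it stands still and grip grows 9 N per 0.1 rad of driving. Good grip 25 to 55 N; over 60 too tight, at 70 the stone cracks.
- stone_center (a point): centre of the grey-brown whetstone, 64 x 195 x 26 mm (its y is the long axis), 0.45 to 0.9 kg, lying loose on the pads between jaw and stop, slightly askew, with gaps to both.
- whetstone: the same whetstone; origin at the centre of its underside.
- dressing_block: small grey stone block 32 x 70 x 24 mm on the counter on the holder's +x side; stays where it is; origin at its underside
- spare_stone: second, paler whetstone 64 x 180 x 22 mm, lying loose beyond the holder; stays where it is; origin at its underside
- water_bowl: white bowl, 110 mm across, 50 mm tall, beyond the holder; stays where it is; origin at its underside
- grater: pale wooden grater, board 110 x 75 mm with a 90 mm handle, on the right; stays where it is; origin at its underside
- tea_cup: blue cup, 72 mm across, 75 mm tall, on the right; stays where it is; origin at its underside
- knife_rest: wooden knife rest 30 x 75 x 16 mm on the holder's -x side; stays where it is; origin at its underside
- sauce_bottle: amber bottle, 52 mm across, about 130 mm tall, on the left; stays where it is; origin at its underside
Not all that is in view belongs to the job. Leave any turquoise or yellow look-alike of the whetstone alone.

How it is judged:
By the outcome, as a careful person would: the job done as asked, in the order asked, and still so for the second after the job is handed in, with the robot touching nothing.
It also fails if it takes over 67 s, if anything falls off the work surface, if the arm or the gripper's body presses on something with over 40 N, if the wrist force passes 120 N, or if a joint passes its speed limit or range.

## Robot

A 6-joint arm with a two-finger parallel gripper is mounted at the origin on the work surface. World frame = base frame: x ahead of the robot, y to its left, z up, the work surface at z = 0. Lengths are in m, angles in degrees, forces in N, time in s.
With the tool pointing down it reaches from about 0.35 to 0.925 m from the base axis. Payload 6.4 kg.
Tool frame: the origin (TCP) lies at the very end of the fingers, on their centre line; the grasp point (between the pads) lies env.hold_point_z behind it (env.hold_point_z is the distance from the TCP to the grasp point, in m); z points along the fingers, y is the direction in which the jaws open and shut (so a half turn about z gives the same grasp; the last joint's range is limited). The gripper opens to 94 mm and grips with 3 to 60 N. Pads are 16 mm wide; open, the fingers measure 119 mm over their backs; the gripper's body (75 mm by 177 mm) begins 78 mm behind the grasp point.
Start: joints at [67.202, 14.043, 89.255, -0, 76.702, -9.975], TCP at [0.144, 0.634, 0.205] pointing down, gripper open.
Joint ranges: [-179.41, 179.41], [-58.25, 129.5], [7.25, 145.43], [-54.29, 234.29], [11.92, 165.04], [-157.13, 157.13]. Speed limits (degrees/s): [147.25, 147.25, 180, 180, 180, 180].

## Interface

Orientations are given as a 3x3 rotation matrix whose columns are the frame's x, y, z axes.
In Python, from rig import env gives the robot as it stands.
- The arm moves only by the tool drive_tool, never from a script. Its argument "moves" is one flat list of numbers, 7 for each row, row after row: the turn, a rotation vector about the tool's x, y, z in degrees, then the shift along the tool's x, y, z in m, then the closure in counts, from 0 (fully open) to 255 (shut). In form: [ax, ay, az, dx, dy, dz, claw, ax, ay, az, dx, dy, dz, claw, ...]. A call has 1 to 10 rows; each row shifts and turns the commanded pose from where the row before left it, along the tool's axes as they then stand; what a row does not reach is not made up. A row lasts 1/10 s, in which the tool goes at most 50 mm and 8.59 degrees, less where a joint would pass 70% of its speed; a pose out of reach is approached as far as the arm can. A call is refused whole if a number of a shift passes 0.05 or a number of a turn 8.59, either way. A call with a gripper value outside its range is refused whole. The fingers move at their own pace and stop on an object; "force" is the grip in N (left out, the last holds). Time passes only in rows, so rows that do not move let the fingers close. It gives the time, the measured TCP pose, the force and the opening at its end, in the units of the state.
- env.observe(): the state, without advancing time (a new reading comes with each control period).
- env.read_camera(name): name is "scene" or "top" or "wrist"; returns a dict with "img" (400x640x3 uint8, blue, green, red), "fovy" (degrees; the focal length in pixels is half the picture's height over the tangent of half this angle, whatever the lens; pixels are square), "cx", "cy" (the principal point, pixels), "xyz" and "attitude" of the camera in the world; the wrist camera has in their place "tool_from_camera" (4x4, takes a point from camera to tool coordinates, whose origin is the TCP and whose axes are the flange's). Camera axes: x right, y down, z forward; pixel columns grow to the right and rows downward; lengths in m; the calibration is good to about 2 mm. A picture is of the moment at which its call begins: read the wrist's pose just before it. There is no depth.
- env.hand_in(): hands the job in, once; it reports no verdict.
The state is a dict: "t": time; "joints": joint angles; "joint_vel": joint speeds; "joint_efforts": joint torques, N m; "eef_pos": TCP position; "ee_rot": TCP orientation; "contact_force": force on the tool from outside, world axes, zero at the start; "wrist_torque": the same for the moment, N m; "opening": finger opening in m.
Only numpy, scipy, OpenCV 4.12 (cv2) and the standard library are available. Lean on these libraries where they do the work, as an engineer would, in place of code of your own. Each camera call takes 0.05 s, during which the arm holds its last target.

## Working session

There is one attempt and no reset: what is moved stays moved. The work goes in short steps, Python scripts to look and compute and a tool call to move; the robot and the scene stay as the last step left them, time stands still between calls to the robot, and variables do not carry over. Pictures are saved under pics/ and viewed, and the job is handed in when it is done.

Besides the shell and the picture viewer there is one more tool, called after "Call:" as a command line: name --argument value ..., lists and objects as JSON in quotes. drive_tool: Moves the arm, as the interface text tells. Its arguments: {"type":"object","properties":{"moves":{"type":"array"},"force":{"type":"number"}},"required":["moves"]}

```bash
ls; mkdir -p pics
cat > h.py <<'E'
import numpy as np,cv2
from rig import env
def snap(n,f):
    o=env.observe(); c=env.read_camera(n); cv2.imwrite('pics/'+f,c['img']); return o,c
def K(c):
    f=200/np.tan(np.radians(c['fovy'])/2); return f
def ray(c,u,v,o=None):
    f=K(c); d=np.array([(u-c['cx'])/f,(v-c['cy'])/f,1.])
    if 'attitude' in c: return np.array(c['xyz']),np.array(c['attitude'])@d
    T=np.array(c['tool_from_camera']);R=np.array(o['ee_rot']);p=np.array(o['eef_pos'])
    return p+R@T[:3,3],R@T[:3,:3]@d
def at(c,u,v,z,o=None):
    p,d=ray(c,u,v,o); return p+d*(z-p[2])/d[2]
E
python3 - <<'E'
from h import *
print(env.hold_point_z); o=env.observe()
for k in o: print(k,np.round(o[k],4).tolist())
import pickle
for n in ['scene','top','wrist']:
    o,c=snap(n,n+'0.png'); pickle.dump((o,c),open(n+'0.pkl','wb'))
    print({k:(np.round(v,4).tolist()) for k,v in c.items() if k!='img'})
E
```

```text
pics
0.0188
t 0.0
joints [67.2014, 14.0852, 89.3229, -0.0031, 76.7025, -9.9764]
joint_vel [-0.0573, -0.0177, -0.0165, 0.0095, 0.0305, 0.0582]
joint_efforts [-0.0015, -41.5819, -31.4602, 0.0685, 0.0329, -0.0001]
eef_pos [0.144, 0.6332, 0.2044]
ee_rot [[-0.9751, 0.2219, -0.0007], [0.2219, 0.9751, -0.0018], [0.0003, -0.0019, -1.0]]
contact_force [0.7844, 0.5675, -0.3043]
wrist_torque [0.056, 0.028, 0.001]
opening 0.0941
{'fovy': 49.3671, 'cx': 316.6179, 'cy': 198.3193, 'xyz': [1.3442, 0.5562, 0.872], 'attitude': [[-0.4878, 0.5648, -0.6657], [0.8729, 0.3282, -0.3611], [0.0146, -0.7572, -0.6531]]}
{'fovy': 45.8731, 'cx': 319.3411, 'cy': 199.0885, 'xyz': [0.4379, 0.1062, 1.6098], 'attitude': [[0.0101, -0.9969, 0.0781], [-0.9999, -0.0106, -0.0057], [0.0065, -0.0781, -0.9969]]}
{'fovy': 58.5507, 'cx': 316.8051, 'cy': 203.1776, 'tool_from_camera': [[0.0006, -0.9621, -0.2727, 0.0786], [1.0, 0.0008, -0.0008, 0.0005], [0.001, -0.2727, 0.9621, -0.1791], [0.0, 0.0, 0.0, 1.0]]}
```

View pics/top0.png

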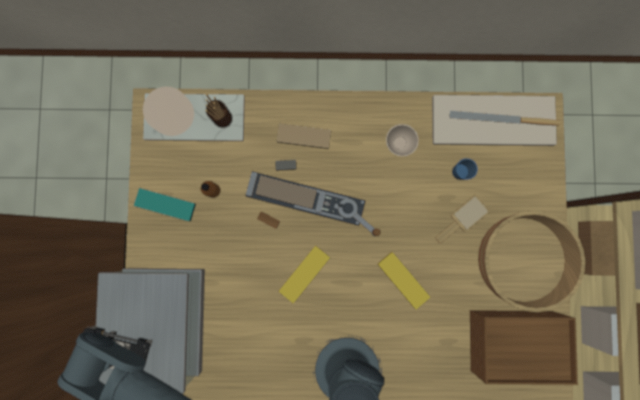

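View pics/scene0.png

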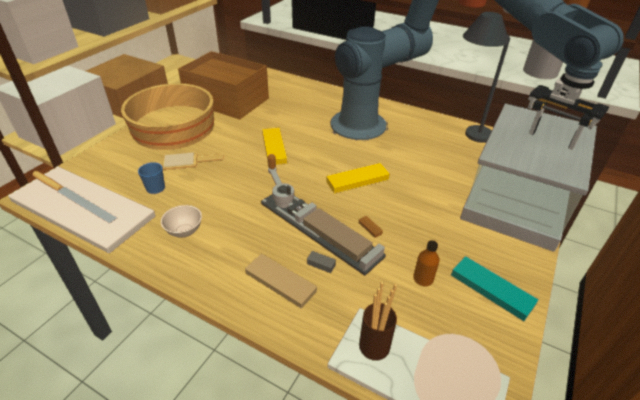

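View pics/wrist0.png

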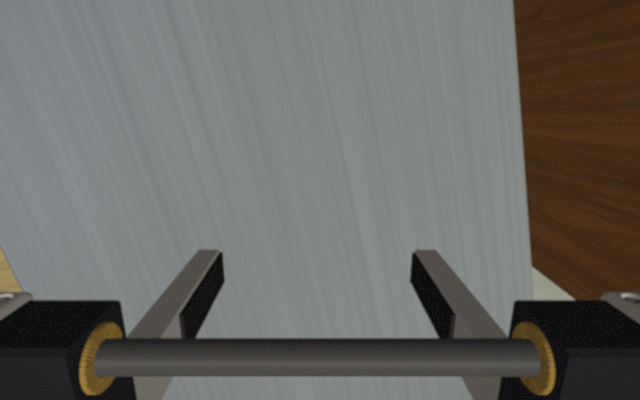

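Top view: the holder runs from about (250,183) to (363,213), head near (346,208), knob near (376,232). I'll zoom in to measure.

Run:
```python
from h import *
import pickle
o,c=pickle.load(open('top0.pkl','rb'))
im=c['img'][160:250,240:390]; cv2.imwrite('pics/t1.png',cv2.resize(im,None,fx=5.3,fy=5.3,interpolation=cv2.INTER_CUBIC))
o,s=pickle.load(open('scene0.pkl','rb'))
im=s['img'][140:280,250:400]; cv2.imwrite('pics/s1.png',cv2.resize(im,None,fx=4,fy=4,interpolation=cv2.INTER_CUBIC))
print(at(c,346,208,.062),at(c,376,232,.104))
```

```text
[0.53079376 0.00957418 0.062     ] [ 0.45280872 -0.08369979  0.104     ]
```

View pics/t1.png

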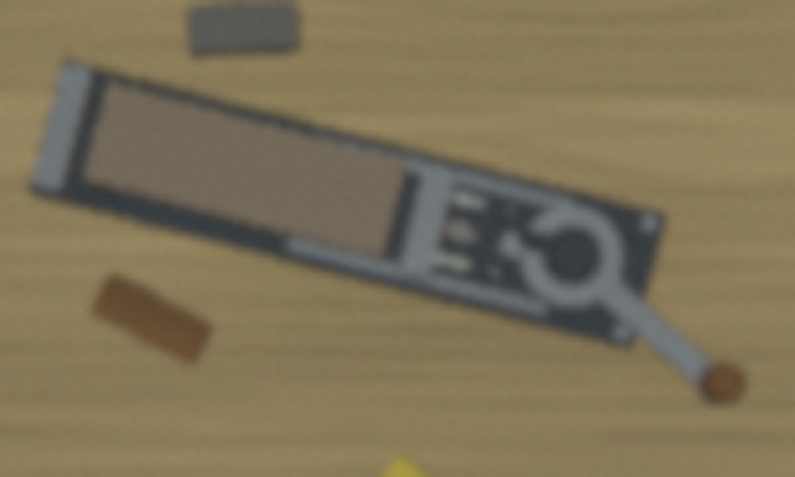

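View pics/s1.png

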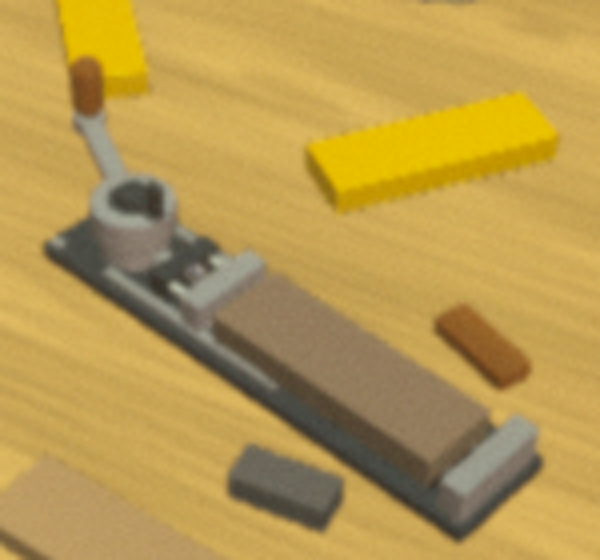

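Run:
```python
from h import *
import pickle
o,c=pickle.load(open('top0.pkl','rb'))
P=lambda u,v,z: at(c,240+(u+.5)/5.3-.5,160+(v+.5)/5.3-.5,z)
cor=[P(66,62,.014),P(30,192,.014),P(632,347,.014),P(663,213,.014)]
cor=np.array(cor);print(cor.round(4))
ydir=(cor[0]+cor[1]-cor[2]-cor[3]);L=np.linalg.norm(ydir)/2;ydir/=np.linalg.norm(ydir);print(L,ydir,np.degrees(np.arctan2(ydir[1],ydir[0])))
m=cor.mean(0); org=m-ydir*.01
ax=org-.135*ydir
print('axis from plate',ax,'from ring',P(573,255,.062))
k=P(723,382,.104);print('knob',k)
d=k-ax;print(np.hypot(*d[:2]),'handle ang',.75-(np.arctan2(d[1],d[0])-np.arctan2(-ydir[1],-ydir[0])))
# start guess of z for wrist
```

```text
[[ 0.6553  0.3268  0.014 ]
 [ 0.5714  0.348   0.014 ]
 [ 0.4765 -0.0371  0.014 ]
 [ 0.5622 -0.0566  0.014 ]]
0.3955568286637593 [0.23766802 0.97134644 0.        ] 76.25105415850302
axis from plate [0.53188375 0.0044154  0.014     ] from ring [0.5318137  0.00397431 0.062     ]
knob [ 0.45385695 -0.08372907  0.104     ]
0.11771842972617594 handle ang 1.234621780703594
```

```bash
cat >> h.py <<'E'
def plan(p1,yaw1,n,p0=None,yaw0=None):
    """yaw=world direction of tool y, deg. prints rows (turn first then shift assumed small)"""
    o=env.observe(); 
    if p0 is None: p0=np.array(o['eef_pos'])
    R=np.array(o['ee_rot'])
    if yaw0 is None: yaw0=np.degrees(np.arctan2(R[1,1],R[0,1]))
    p0=np.array(p0,float);p1=np.array(p1,float)
    dy=(yaw1-yaw0+180)%360-180
    out=[]
    for i in range(n):
        y=np.radians(yaw0+dy*(i+.5)/n) # mid yaw
        w=(p1-p0)/n; Y=np.array([np.cos(y),np.sin(y),0]);Z=np.array([0,0,-1.]);X=np.cross(Y,Z)
        out.append([0,0,round(-dy/n,2),round(w@X,4),round(w@Y,4),round(w@Z,4)])
    for r in out: print(r)
E
python3 -c "
from h import *
plan([.535,.012,.215],-16,16)"
```

```text
[0, 0, np.float64(5.82), np.float64(-0.034), np.float64(-0.0308), np.float64(-0.0006)]
[0, 0, np.float64(5.82), np.float64(-0.037), np.float64(-0.0271), np.float64(-0.0006)]
[0, 0, np.float64(5.82), np.float64(-0.0396), np.float64(-0.0232), np.float64(-0.0006)]
[0, 0, np.float64(5.82), np.float64(-0.0417), np.float64(-0.0191), np.float64(-0.0006)]
[0, 0, np.float64(5.82), np.float64(-0.0434), np.float64(-0.0148), np.float64(-0.0006)]
[0, 0, np.float64(5.82), np.float64(-0.0447), np.float64(-0.0103), np.float64(-0.0006)]
[0, 0, np.float64(5.82), np.float64(-0.0455), np.float64(-0.0057), np.float64(-0.0006)]
[0, 0, np.float64(5.82), np.float64(-0.0459), np.float64(-0.0011), np.float64(-0.0006)]
[0, 0, np.float64(5.82), np.float64(-0.0457), np.float64(0.0036), np.float64(-0.0006)]
[0, 0, np.float64(5.82), np.float64(-0.0451), np.float64(0.0082), np.float64(-0.0006)]
[0, 0, np.float64(5.82), np.float64(-0.0441), np.float64(0.0128), np.float64(-0.0006)]
[0, 0, np.float64(5.82), np.float64(-0.0426), np.float64(0.0172), np.float64(-0.0006)]
[0, 0, np.float64(5.82), np.float64(-0.0406), np.float64(0.0214), np.float64(-0.0006)]
[0, 0, np.float64(5.82), np.float64(-0.0382), np.float64(0.0254), np.float64(-0.0006)]
[0, 0, np.float64(5.82), np.float64(-0.0354), np.float64(0.0291), np.float64(-0.0006)]
[0, 0, np.float64(5.82), np.float64(-0.0323), np.float64(0.0326), np.float64(-0.0006)]
```

Call:
drive_tool --moves '[0,0,5.8,-0.034,-0.031,-0.001,0,0,0,5.8,-0.037,-0.027,-0.001,0,0,0,5.8,-0.04,-0.023,-0.001,0,0,0,5.8,-0.042,-0.019,-0.001,0,0,0,5.8,-0.043,-0.015,-0.001,0,0,0,5.8,-0.045,-0.01,-0.001,0,0,0,5.8,-0.045,-0.006,-0.001,0,0,0,5.8,-0.046,-0.001,-0.001,0]'

```text
t: 0.95
eef_pos: [0.3565, 0.3322, 0.2134]
ee_rot: [[-0.508, 0.861, 0.0], [0.861, 0.508, 0.0], [0.0, 0.0, -1.0]]
contact_force: [0.8, 0.8, -0.5]
opening: 0.0942
```

Call:
drive_tool --moves '[0,0,5.8,-0.046,0.004,-0.001,0,0,0,5.8,-0.045,0.008,-0.001,0,0,0,5.8,-0.044,0.013,-0.001,0,0,0,5.8,-0.043,0.017,-0.001,0,0,0,5.8,-0.041,0.021,0,0,0,0,5.8,-0.038,0.025,0,0,0,0,5.8,-0.035,0.029,0,0,0,0,5.8,-0.032,0.033,0,0,0,0,0,0,0,0,0,0,0,0,0,0,0,0]'

```text
t: 1.95
eef_pos: [0.5682, 0.034, 0.2169]
ee_rot: [[0.27, 0.963, -0.001], [0.963, -0.27, 0.001], [0.0, -0.001, -1.0]]
contact_force: [-0.3, 0.0, -0.9]
opening: 0.0937
```

Run:
```python
from h import *
import pickle
o,c=snap('wrist','w1.png'); pickle.dump((o,c),open('w1.pkl','wb'))
print(o['t'],o['eef_pos'],o['ee_rot'],o['joints'],o['contact_force'])
```

```text
1.95 [0.56818908 0.03401099 0.21685541] [[ 2.70377486e-01  9.62753437e-01 -1.35426491e-03]
 [ 9.62754381e-01 -2.70377030e-01  5.12711678e-04]
 [ 1.27452806e-04 -1.44245017e-03 -9.99998952e-01]] [-7.99310069e+00  2.76547618e+00  1.00603109e+02  1.88045502e-02
  7.67123398e+01  7.68928988e+00] [-0.2731723   0.01953812 -0.86494724]
```

View pics/w1.png

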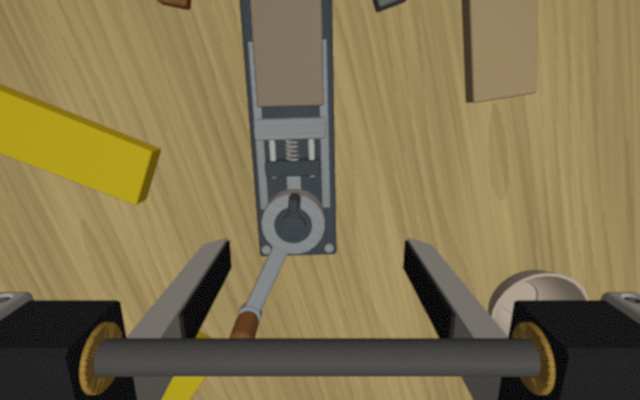

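```bash
sed -i 's/(i+.5)\/n) # mid/i\/n) #/' h.py
python3 - <<'E'
from h import *
import pickle
o,c=pickle.load(open('w1.pkl','rb'))
im=c['img'][110:350,210:370]; cv2.imwrite('pics/w1z.png',cv2.resize(im,None,fx=3.75,fy=2.5*1.0 and 2.5,interpolation=cv2.INTER_CUBIC) if 0 else cv2.resize(im[60:210],None,fx=4,fy=4,interpolation=cv2.INTER_CUBIC))
E
```

```text
(no output)
```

View pics/w1z.png

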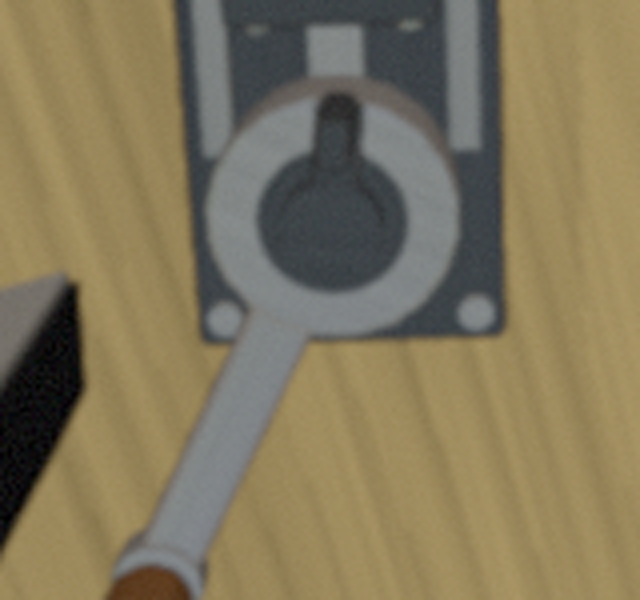

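Run:
```python
from h import *
import pickle
o,c=pickle.load(open('w1.pkl','rb'))
P=lambda u,v,z: at(c,210+u/4,170+v/4,z,o)
a=P(333,213,.062);t=P(341,105,.092);k=P(155,590,.104)
print(a,t,t-a,np.hypot(*(t-a)[:2]),np.degrees(np.arctan2((t-a)[1],(t-a)[0])))
# handle centre line at z .053
h0=P(277,320,.053);h1=P(180,530,.053);d=h1-h0
print('handle dir',np.degrees(np.arctan2(d[1],d[0])), np.degrees(np.arctan2((h1-a)[1],(h1-a)[0])))
# jaw front edge / plate dirs
p0=P(203,338,.014);p1=P(503,328,.014);d=p1-p0;print('plate end dir',np.degrees(np.arctan2(d[1],d[0])))
# from top: jaw, stone z measured wrist
Q=lambda u,v,z: at(c,u,v,z,o)
print('jaw front L/R',Q(255,120,.043),Q(326,119,.043),'stone near corners',Q(256,105,.044),Q(322,104,.044))
```

```text
[0.53680991 0.00575082 0.062     ] [0.55058858 0.03878804 0.092     ] [0.01377867 0.03303722 0.03      ] 0.03579538542563471 67.36068456221787
handle dir -130.18752919155298 -130.63367874729428
plate end dir -13.551059579011325
jaw front L/R [0.52841867 0.11057867 0.043     ] [0.59463742 0.09300398 0.043     ] stone near corners [0.53390285 0.12354494 0.044     ] [0.59461975 0.10748361 0.044     ]
```

```bash
python3 -c "
from h import *
plan([.5446,.0313,.115],-20,4)"
```

```text
[0, 0, np.float64(1.1), np.float64(-0.0024), np.float64(-0.0053), np.float64(0.0255)]
[0, 0, np.float64(1.1), np.float64(-0.0025), np.float64(-0.0053), np.float64(0.0255)]
[0, 0, np.float64(1.1), np.float64(-0.0026), np.float64(-0.0052), np.float64(0.0255)]
[0, 0, np.float64(1.1), np.float64(-0.0027), np.float64(-0.0052), np.float64(0.0255)]
```

Call:
drive_tool --moves '[0,0,1.1,-0.0025,-0.0053,0.0255,0,0,0,1.1,-0.0025,-0.0053,0.0255,0,0,0,1.1,-0.0026,-0.0052,0.0255,0,0,0,1.1,-0.0027,-0.0052,0.0255,0,0,0,0,0,0,0,0,0,0,0,0,0,0,0]'

```text
t: 2.6
eef_pos: [0.5449, 0.032, 0.1159]
ee_rot: [[0.34, 0.94, 0.0], [0.94, -0.34, 0.0], [0.0, -0.0, -1.0]]
contact_force: [-0.1, -0.2, 0.7]
opening: 0.0938
```

Run:
```python
from h import *
import pickle
o,c=snap('wrist','w2.png'); pickle.dump((o,c),open('w2.pkl','wb'))
print(o['t'],o['eef_pos'],o['ee_rot'][0],o['contact_force'])
```

```text
2.6 [0.54491534 0.03204066 0.11594218] [3.40419699e-01 9.40273593e-01 2.03276409e-06] [-0.05083803 -0.20313252  0.72992285]
```

View pics/w2.png

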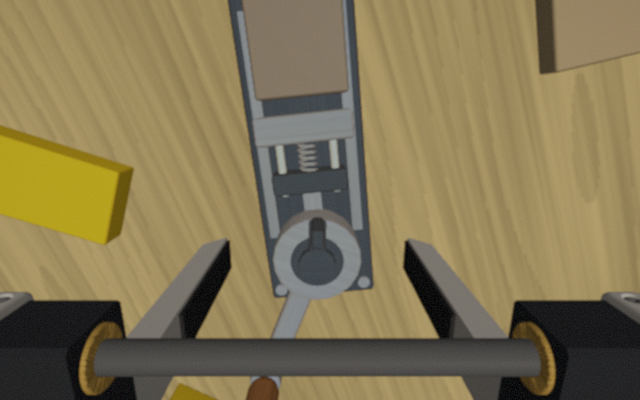

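Run:
```python
from h import *
import pickle
o,c=pickle.load(open('w2.pkl','rb'))
cv2.imwrite('pics/w2z.png',cv2.resize(c['img'][190:310,250:390],None,fx=5,fy=5,interpolation=cv2.INTER_CUBIC))
P=lambda u,v,z: at(c,u,v,z,o)
a=P(317.5,256,.062);t=P(317.5,223,.092)
print(a,t,t-a,np.hypot(*(t-a)[:2]),np.degrees(np.arctan2((t-a)[1],(t-a)[0])))
h0=P(299,300,.053);h1=P(277,352,.053)
for h in(h0,h1): print(np.degrees(np.arctan2((h-a)[1],(h-a)[0])))
```

```text
[0.5376742  0.00786789 0.062     ] [0.5495288  0.04089405 0.092     ] [0.01185461 0.03302616 0.03      ] 0.035089303531778006 70.25460920689287
-129.0373333608434
-130.1682340862232
```

View pics/w2z.png

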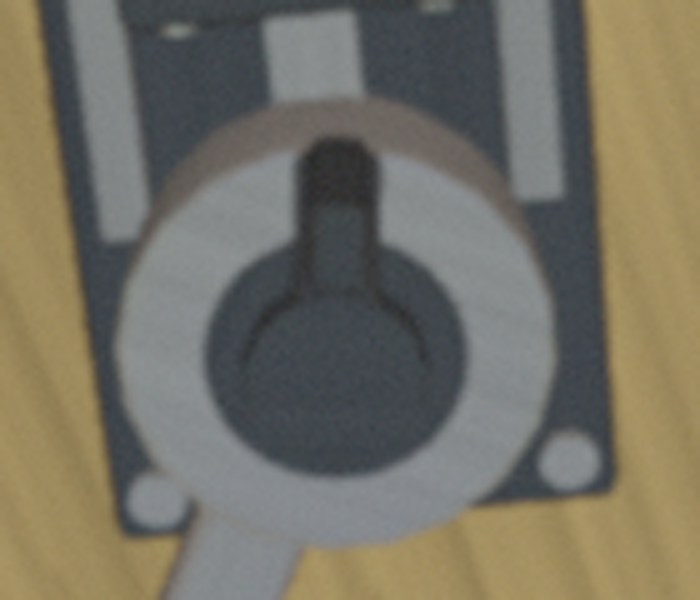

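Run:
```python
from h import *
import pickle
o,c=pickle.load(open('w2.pkl','rb'))
P=lambda u,v,z: at(c,250+u/5,190+v/5,z,o)
a=P(336,330,.062)
for v in (205,247,290):
  t=P(340,v,.092)
  print(a,t,t-a,np.hypot(*(t-a)[:2]),np.degrees(np.arctan2((t-a)[1],(t-a)[0])))
```

```text
[0.53747411 0.0079402  0.062     ] [0.54807739 0.03597943 0.092     ] [0.01060327 0.02803923 0.03      ] 0.029977121924190716 69.2854649953575
[0.53747411 0.0079402  0.062     ] [0.54623196 0.03085832 0.092     ] [0.00875784 0.02291812 0.03      ] 0.024534468654863688 69.08633737240409
[0.53747411 0.0079402  0.062     ] [0.54431602 0.02554155 0.092     ] [0.00684191 0.01760136 0.03      ] 0.01888437015811916 68.75816346630302
```

Call:
drive_tool --moves '[0,0,0.5,0,0.0017,0.015,120,0,0,0.5,0,0,0.015,140,0,0,0,0,0,0.0135,140,0,0,0,0,0,0,140]' --force 6

```text
t: 3.05
eef_pos: [0.5447, 0.0307, 0.0689]
ee_rot: [[0.359, 0.933, -0.005], [0.933, -0.359, 0.001], [-0.001, -0.005, -1.0]]
contact_force: [-0.6, 0.1, 0.1]
opening: 0.0657
```

Run:
```python
from h import *
import pickle
o,c=snap('wrist','w3.png'); pickle.dump((o,c),open('w3.pkl','wb'))
print(o['t'],o['eef_pos'],o['opening'],o['contact_force'])
```

```text
3.05 [0.54469487 0.03068139 0.06892531] 0.0656979776455581 [-0.59156717  0.10556004  0.06288359]
```

View pics/w3.png

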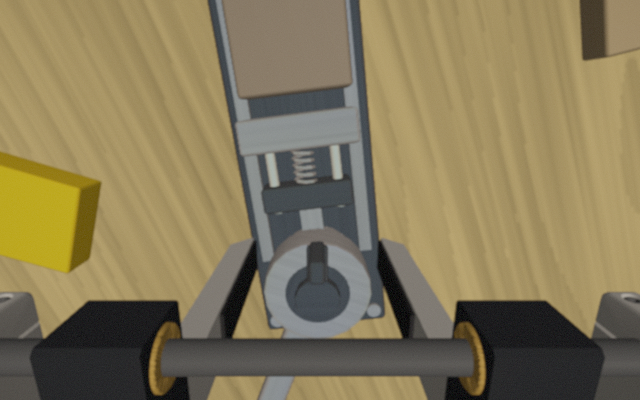

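Call:
drive_tool --moves '[0,0,0,0,0.001,-0.003,255,0,0,0,0,0,0,255,0,0,0,0,0,0,255,0,0,0,0,0,0,255,0,0,0,0,0,0,255,0,0,0,0,0,0,255]' --force 6

```text
t: 3.7
eef_pos: [0.5477, 0.0301, 0.075]
ee_rot: [[0.359, 0.933, -0.0], [0.933, -0.359, 0.0], [0.0, -0.0, -1.0]]
contact_force: [-1.5, 1.0, 0.8]
opening: 0.0133
```

Run:
```python
from h import *
import pickle
o,c=snap('wrist','w4.png'); pickle.dump((o,c),open('w4.pkl','wb'))
print(o['t'],o['eef_pos'],o['opening'],o['contact_force'])
```

```text
3.7 [0.54765625 0.03013143 0.07503021] 0.013283452365741083 [-1.54535099  0.97339649  0.81103227]
```

View pics/w4.png

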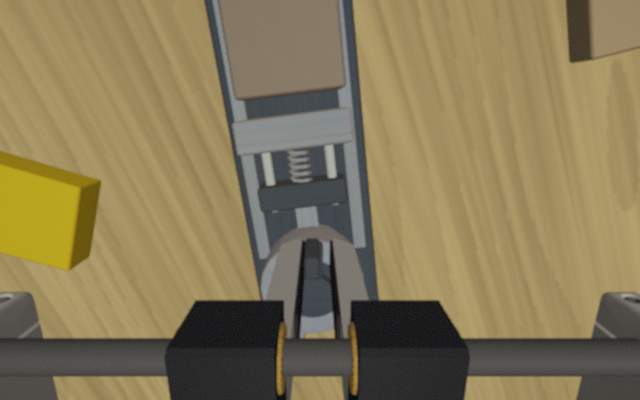

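Call:
drive_tool --moves '[0,0,0,0,0,0.002,255,0,0,0,0,0,0,255,0,0,0,0,0,0,255]' --force 6

```text
t: 4.05
eef_pos: [0.5479, 0.0303, 0.0737]
ee_rot: [[0.359, 0.933, 0.0], [0.933, -0.359, 0.0], [0.0, -0.0, -1.0]]
contact_force: [-2.2, 1.0, 5.8]
opening: 0.0088
```

Call:
drive_tool --moves '[0,0,0,0,0,-0.002,255,0,0,7,-0.0002,0.0034,0,255,0,0,7,-0.0002,0.0034,0,255,0,0,7,-0.0002,0.0034,0,255,0,0,7,-0.0002,0.0034,0,255,0,0,0,0,0,0,255]' --force 6

```text
t: 4.65
eef_pos: [0.5573, 0.0224, 0.0741]
ee_rot: [[0.755, 0.656, -0.004], [0.656, -0.755, 0.0], [-0.003, -0.003, -1.0]]
contact_force: [-4.2, 0.2, 0.7]
opening: 0.0081
```

Call:
drive_tool --moves '[0,0,6,-0.0002,0.0029,0,255,0,0,5,-0.0001,0.0024,0,255,0,0,3,0,0.0015,0,255,0,0,0,0,0,0,255,0,0,0,0,0,0,255]'

```text
t: 5.15
eef_pos: [0.5608, 0.0168, 0.0741]
ee_rot: [[0.89, 0.456, -0.004], [0.456, -0.89, 0.0], [-0.004, -0.002, -1.0]]
contact_force: [-4.4, 0.1, 1.1]
opening: 0.008
```

Run:
```python
from h import *
import pickle
o,c=snap('wrist','w5.png'); pickle.dump((o,c),open('w5.pkl','wb'))
print(o['t'],o['eef_pos'],o['opening'],o['contact_force'])
o,c=snap('top','t5.png'); pickle.dump((o,c),open('t5.pkl','wb'))
o,c=snap('scene','s5.png');cv2.imwrite('pics/s5.png',cv2.resize(c['img'][140:280,230:400],None,fx=4,fy=4,interpolation=cv2.INTER_CUBIC))
```

```text
5.15 [0.56083006 0.01677806 0.07406671] 0.00804652947526323 [-4.3859287   0.12181933  1.11137273]
```

View pics/w5.png

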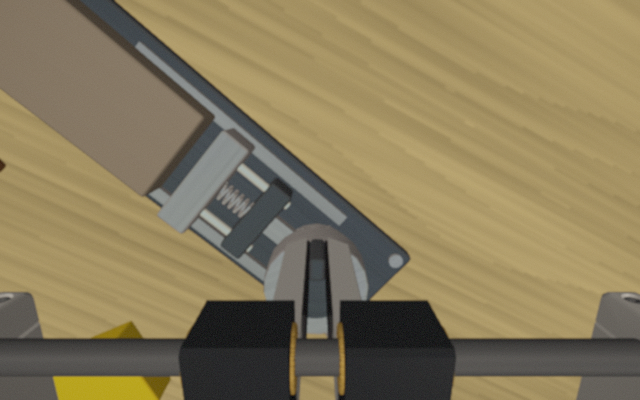

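View pics/s5.png

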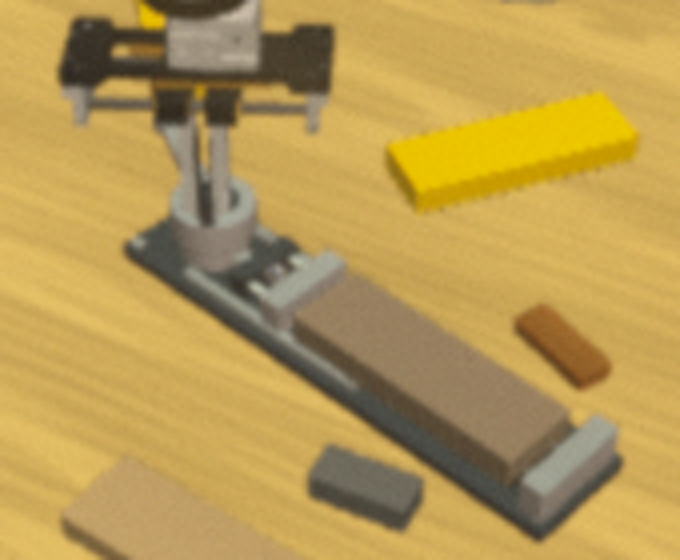

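Call:
drive_tool --moves '[0,0,2,0,0.001,0,255,0,0,0,0,0,0,255,0,0,0,0,0,0,255]'

```text
t: 5.6
eef_pos: [0.5612, 0.016, 0.0741]
ee_rot: [[0.905, 0.425, -0.004], [0.425, -0.905, 0.0], [-0.004, -0.002, -1.0]]
contact_force: [-5.7, 0.8, 1.4]
opening: 0.0082
```

Call:
drive_tool --moves '[0,0,2,0,0.001,0,255,0,0,0,0,0,0,255,0,0,0,0,0,0,255]'

```text
t: 5.9
eef_pos: [0.5613, 0.0157, 0.074]
ee_rot: [[0.919, 0.393, -0.005], [0.393, -0.919, 0.001], [-0.004, -0.003, -1.0]]
contact_force: [-6.2, 2.4, 1.8]
opening: 0.0082
```

Call:
drive_tool --moves '[0,0,1,0,0.001,0,255,0,0,0,0,0,0,255,0,0,0,0,0,0,255]'

```text
t: 6.2
eef_pos: [0.5614, 0.0156, 0.074]
ee_rot: [[0.926, 0.377, -0.006], [0.377, -0.926, 0.003], [-0.005, -0.005, -1.0]]
contact_force: [-6.8, 4.6, 3.4]
opening: 0.0077
```

Call:
drive_tool --moves '[0,0,0,0,0.001,0,255,0,0,0,0,0,0,255,0,0,0,0,0,0,255]'

```text
t: 6.5
eef_pos: [0.5615, 0.0152, 0.0739]
ee_rot: [[0.926, 0.377, -0.007], [0.377, -0.926, 0.004], [-0.005, -0.006, -1.0]]
contact_force: [-8.2, 6.7, 3.7]
opening: 0.0081
```

Call:
drive_tool --moves '[0,0,0,0,0,0,190,0,0,0,0,0,0,190,0,0,0,0,0,0,190,0,0,0,0,0,-0.03,190,0,0,0,0,0,-0.03,100]'

```text
t: 7.0
eef_pos: [0.5638, 0.0129, 0.135]
ee_rot: [[0.927, 0.375, -0.001], [0.375, -0.927, 0.0], [-0.001, -0.001, -1.0]]
contact_force: [-0.2, 0.3, 1.0]
opening: 0.0292
```

Run:
```python
from h import *
import pickle
o,c=snap('wrist','w6.png'); pickle.dump((o,c),open('w6.pkl','wb'))
print(o['t'],o['eef_pos'],o['opening'],o['contact_force'])
```

```text
7.0 [0.56384986 0.0128802  0.13499077] 0.029170536802097444 [-0.22692904  0.25156469  0.97642482]
```

View pics/w6.png

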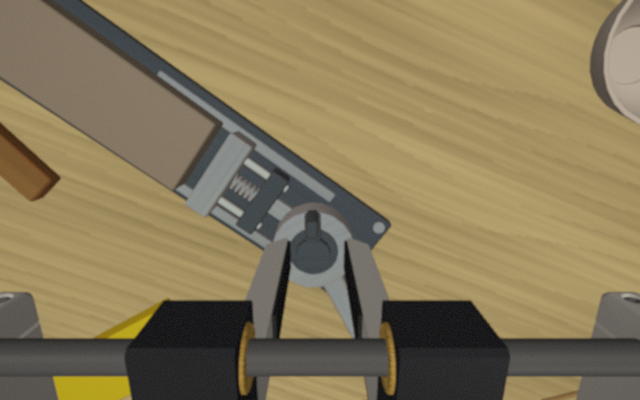

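```bash
python3 -c "
from h import *
plan([.458,-.0855,.145],-13.7,7)"
```

```text
[0, 0, np.float64(-7.75), np.float64(-0.0198), np.float64(0.0071), np.float64(-0.0005)]
[0, 0, np.float64(-7.75), np.float64(-0.0206), np.float64(0.0043), np.float64(-0.0005)]
[0, 0, np.float64(-7.75), np.float64(-0.021), np.float64(0.0015), np.float64(-0.0005)]
[0, 0, np.float64(-7.75), np.float64(-0.021), np.float64(-0.0013), np.float64(-0.0005)]
[0, 0, np.float64(-7.75), np.float64(-0.0206), np.float64(-0.0041), np.float64(-0.0005)]
[0, 0, np.float64(-7.75), np.float64(-0.0199), np.float64(-0.0069), np.float64(-0.0005)]
[0, 0, np.float64(-7.75), np.float64(-0.0187), np.float64(-0.0095), np.float64(-0.0005)]
```

Call:
drive_tool --moves '[0,0,-7.75,-0.0198,0.0071,-0.002,0,0,0,-7.75,-0.0206,0.0043,-0.002,0,0,0,-7.75,-0.021,0.0015,-0.002,0,0,0,-7.75,-0.021,-0.0013,-0.002,0,0,0,-7.75,-0.0206,-0.0041,-0.002,0,0,0,-7.75,-0.02,-0.007,-0.002,0,0,0,-7.75,-0.0187,-0.0095,0,0,0,0,0,0,0,0,0,0,0,0,0,0,0,0]'

```text
t: 7.95
eef_pos: [0.4546, -0.085, 0.1473]
ee_rot: [[0.241, 0.97, 0.001], [0.97, -0.241, -0.0], [-0.0, 0.002, -1.0]]
contact_force: [-0.1, 0.4, 0.0]
opening: 0.0938
```

Run:
```python
from h import *
import pickle
o,c=snap('wrist','w7.png'); pickle.dump((o,c),open('w7.pkl','wb'))
print(o['t'],o['eef_pos'],o['opening'],o['contact_force'])
```

```text
7.95 [ 0.45458572 -0.08501757  0.14732122] 0.09382224226255961 [-0.1456262   0.37812648  0.03726178]
```

View pics/w7.png

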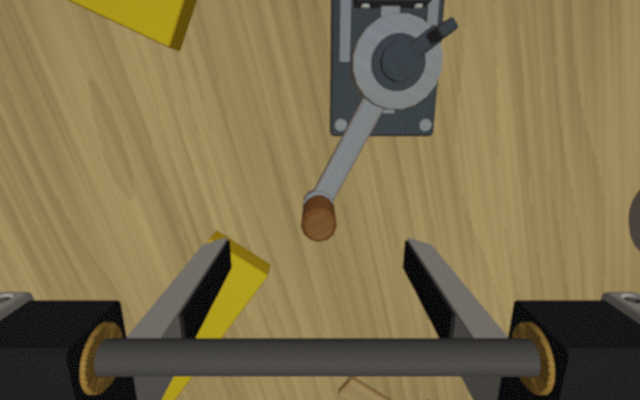

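Run:
```python
from h import *
import pickle
o,c=pickle.load(open('w7.pkl','rb'))
k=at(c,319,225,.104,o);a=at(c,397,61,.062,o);t=at(c,447,25,.092,o)
print(k,a,t,'r',np.hypot(*(k-a)[:2]))
g=lambda d:np.degrees(np.arctan2(d[1],d[0]))
print(g(k-a),g(t-a))
d=k-o['eef_pos'];R=np.array(o['ee_rot']);print(R.T@d)
```

```text
[ 0.45738329 -0.08395357  0.104     ] [0.53528222 0.00527268 0.062     ] [0.56108317 0.01644937 0.092     ] r 0.11844647097669692
-131.12256561954607 23.421728723373267
[0.00170828 0.00239284 0.04332485]
```

Call:
drive_tool --moves '[0,0,0,0.001,0.0012,0.03,0,0,0,0,0.001,0.0012,0.03,0,0,0,0,0,0,0.018,150,0,0,0,0,0,0,255,0,0,0,0,0,0,255,0,0,0,0,0,0,255,0,0,0,0,0,0,255,0,0,0,0,0,0,255,0,0,0,0,0,0,255,0,0,0,0,0,0,255]' --force 25

```text
t: 9.0
eef_pos: [0.457, -0.0835, 0.0692]
ee_rot: [[0.238, 0.971, 0.0], [0.971, -0.238, -0.0], [-0.0, 0.001, -1.0]]
contact_force: [0.0, 0.3, -0.1]
opening: 0.0333
```

```bash
cat >> h.py <<'E'
def arc(hs,r=.12):
    hs=np.array(hs)-.75; P=np.c_[-r*np.cos(hs),-r*np.sin(hs)]
    print(np.diff(P,axis=0).round(4).tolist())
A0=np.array([.5365,.0063])
def hnow(o=None):
    o=o or env.observe(); d=np.array(o['eef_pos'])[:2]-A0; R=np.array(o['ee_rot'])
    g=np.degrees(np.arctan2(d[1],d[0])); h=.75-np.radians(g+103.75); 
    f=np.array(o['contact_force']); cw=np.array([d[1],-d[0],0])/np.hypot(*d)
    return h,np.hypot(*d),-f@cw, f@np.r_[d/np.hypot(*d),0]
E
python3 -c "
from h import *
print(hnow(),env.observe()['opening'])
arc(np.linspace(1.228,.06,12))"
```

```text
(np.float64(1.2349749682944444), np.float64(0.11993424580613685), np.float64(-0.14296641024949372), np.float64(-0.22434689547621528)) 0.0333376722482699
[[-0.0053, 0.0116], [-0.004, 0.0121], [-0.0027, 0.0124], [-0.0014, 0.0127], [-0.0, 0.0127], [0.0013, 0.0127], [0.0027, 0.0125], [0.004, 0.0121], [0.0052, 0.0116], [0.0064, 0.011], [0.0076, 0.0102]]
```

Call:
drive_tool --moves '[0,0,0,0,0,0,255,0,0,0,0,0,0,255,0,0,0,0,0,0,255]'

```text
t: 9.3
eef_pos: [0.4567, -0.0834, 0.069]
ee_rot: [[0.238, 0.971, -0.001], [0.971, -0.238, 0.0], [-0.0, -0.001, -1.0]]
contact_force: [-1.3, 0.2, 2.5]
opening: 0.0248
```

Knob gripped (24.8 mm opening). Return stroke CCW.

Call:
drive_tool --moves '[0,0,0,-0.0053,0.0116,0,255,0,0,0,-0.004,0.0121,0,255,0,0,0,-0.0027,0.0124,0,255,0,0,0,-0.0014,0.0127,0,255,0,0,0,0,0.0127,0,255,0,0,0,0.0013,0.0127,0,255,0,0,0,0,0,0,255]'

```text
t: 10.0
eef_pos: [0.5282, -0.1128, 0.069]
ee_rot: [[0.239, 0.971, 0.003], [0.971, -0.239, 0.001], [0.002, 0.003, -1.0]]
contact_force: [3.0, 2.3, 0.6]
opening: 0.0245
```

```bash
python3 -c "
from h import *
print(hnow(),env.observe()['opening'],env.observe()['contact_force'])"
```

```text
(np.float64(0.5794282629490654), np.float64(0.11938601380871408), np.float64(2.806254274200974), np.float64(-2.456541226582001)) 0.024455703069743595 [2.96987106 2.25599728 0.55428602]
```

Call:
drive_tool --moves '[0,0,0,0.0027,0.0125,0,255,0,0,0,0.004,0.0121,0,255,0,0,0,0.0052,0.0116,0,255,0,0,0,0.0064,0.011,0,255,0,0,0,0.0068,0.0092,0,255,0,0,0,0,0,0,255,0,0,0,0,0,0,255]'

```text
t: 10.7
eef_pos: [0.5872, -0.1013, 0.069]
ee_rot: [[0.238, 0.971, 0.002], [0.971, -0.238, 0.001], [0.001, 0.001, -1.0]]
contact_force: [1.7, 4.5, 2.6]
opening: 0.0249
```

```bash
python3 -c "
from h import *
print(hnow(),env.observe()['opening'],env.observe()['contact_force'])
arc(np.linspace(.08,1.43,19))
o,c=snap('wrist','w8.png')
"
```

```text
(np.float64(0.0693727964591977), np.float64(0.11897755207591197), np.float64(3.434292998101623), np.float64(-3.3244224417784194)) 0.024863071519531967 [1.68829825 4.47166658 2.59497294]
[[-0.0053, -0.0073], [-0.0048, -0.0076], [-0.0042, -0.008], [-0.0036, -0.0083], [-0.0029, -0.0085], [-0.0023, -0.0087], [-0.0016, -0.0088], [-0.001, -0.0089], [-0.0003, -0.009], [0.0004, -0.009], [0.0011, -0.0089], [0.0017, -0.0088], [0.0024, -0.0087], [0.003, -0.0085], [0.0036, -0.0082], [0.0043, -0.0079], [0.0048, -0.0076], [0.0054, -0.0072]]
```

View pics/w8.png

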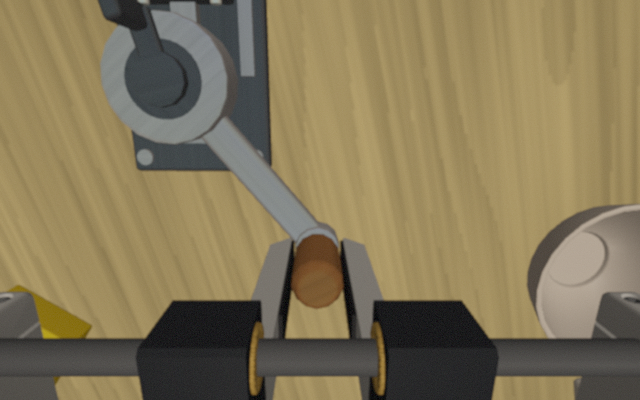

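Call:
drive_tool --moves '[0,0,0,-0.0053,-0.0073,0,255,0,0,0,-0.0048,-0.0076,0,255,0,0,0,-0.0042,-0.008,0,255,0,0,0,-0.0036,-0.0083,0,255,0,0,0,-0.0029,-0.0085,0,255,0,0,0,-0.0023,-0.0087,0,255,0,0,0,-0.0016,-0.0088,0,255,0,0,0,-0.001,-0.0089,0,255,0,0,0,-0.0003,-0.009,0,255]'

```text
t: 11.65
eef_pos: [0.5096, -0.1101, 0.0692]
ee_rot: [[0.239, 0.971, 0.008], [0.971, -0.239, -0.002], [-0.0, 0.008, -1.0]]
contact_force: [13.1, 2.5, -7.5]
opening: 0.0247
```

```bash
python3 -c "
from h import *
print(hnow(),env.observe()['opening'],env.observe()['contact_force'])
o,c=snap('wrist','w9.png')
"
```

```text
(np.float64(0.7375047608444047), np.float64(0.11948947139803737), np.float64(12.184286930265642), np.float64(-5.43698320869497)) 0.024695902110251182 [13.09657782  2.54897701 -7.53926428]
```

View pics/w9.png

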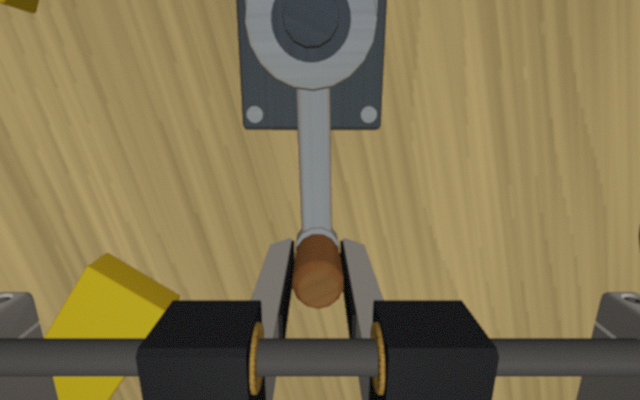

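Call:
drive_tool --moves '[0,0,0,0.0012,-0.009,0,255,0,0,0,0.0011,-0.0089,0,255,0,0,0,0.0017,-0.0088,0,255,0,0,0,0.0024,-0.0087,0,255,0,0,0,0.003,-0.0085,0,255,0,0,0,0.0036,-0.0082,0,255,0,0,0,0.0043,-0.0079,0,255,0,0,0,0.0048,-0.0076,0,255,0,0,0,0.0052,-0.0068,0,255,0,0,0,0,0,0,255]'

```text
t: 12.7
eef_pos: [0.4419, -0.0677, 0.0691]
ee_rot: [[0.237, 0.971, 0.003], [0.971, -0.237, -0.007], [-0.006, 0.004, -1.0]]
contact_force: [3.6, -7.6, -2.9]
opening: 0.0248
```

```bash
python3 -c "
from h import *
print(hnow(),env.observe()['opening'],env.observe()['contact_force'])
import pickle
o,c=snap('top','t9.png');pickle.dump((o,c),open('t9.pkl','wb'))
cv2.imwrite('pics/t9.png',cv2.resize(c['img'][160:250,240:390],None,fx=5.3,fy=5.3,interpolation=cv2.INTER_CUBIC))
o,c=snap('scene','s9.png');pickle.dump((o,c),open('s9.pkl','wb'))
cv2.imwrite('pics/s9.png',cv2.resize(c['img'][140:280,250:400],None,fx=4,fy=4,interpolation=cv2.INTER_CUBIC))
"
```

```text
(np.float64(1.4169095355011296), np.float64(0.1201658901537019), np.float64(8.190964442139823), np.float64(1.8822097232940787)) 0.024829281283036676 [ 3.56482767 -7.61095366 -2.87881087]
```

View pics/t9.png

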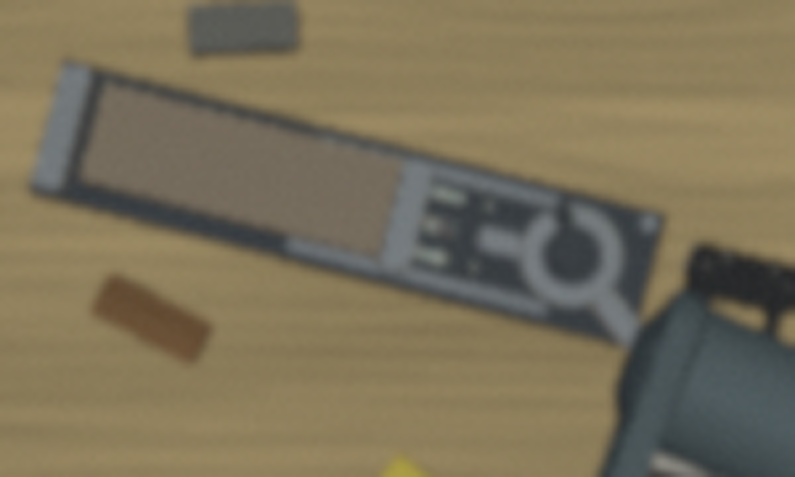

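View pics/s9.png

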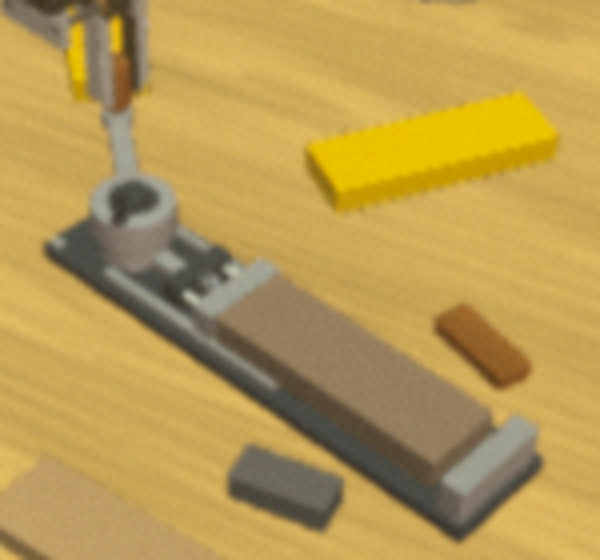

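```bash
python3 -c "
from h import *
arc(np.linspace(1.43,.08,14))
"
```

```text
[[-0.0073, 0.0101], [-0.0062, 0.0108], [-0.0051, 0.0114], [-0.0039, 0.0118], [-0.0026, 0.0122], [-0.0014, 0.0124], [-0.0001, 0.0125], [0.0012, 0.0124], [0.0025, 0.0122], [0.0038, 0.0119], [0.005, 0.0114], [0.0061, 0.0108], [0.0072, 0.0102]]
```

Call:
drive_tool --moves '[0,0,0,-0.0073,0.0101,0,255,0,0,0,-0.0062,0.0108,0,255,0,0,0,-0.0051,0.0114,0,255,0,0,0,-0.0039,0.0118,0,255,0,0,0,-0.0026,0.0122,0,255,0,0,0,-0.0014,0.0124,0,255,0,0,0,0,0.0125,0,255,0,0,0,0,0,0,255]'

```text
t: 13.6
eef_pos: [0.5161, -0.1113, 0.0691]
ee_rot: [[0.239, 0.971, 0.002], [0.971, -0.239, -0.001], [-0.0, 0.003, -1.0]]
contact_force: [3.1, -0.8, -0.0]
opening: 0.0245
```

Call:
drive_tool --moves '[0,0,0,0.0012,0.0124,0,255,0,0,0,0.0025,0.0122,0,255,0,0,0,0.0038,0.0119,0,255,0,0,0,0.005,0.0114,0,255,0,0,0,0.0061,0.0108,0,255,0,0,0,0.0072,0.0102,0,255,0,0,0,0,0,0,255,0,0,0,0,0,0,255]'

```text
t: 14.4
eef_pos: [0.5878, -0.101, 0.069]
ee_rot: [[0.238, 0.971, 0.001], [0.971, -0.238, 0.001], [0.001, 0.001, -1.0]]
contact_force: [0.3, 4.1, 3.2]
opening: 0.0244
```

```bash
python3 -c "
from h import *
print(hnow(),env.observe()['opening'],env.observe()['contact_force'])
o,c=snap('top','a.png');cv2.imwrite('pics/t10.png',cv2.resize(c['img'][160:250,240:390],None,fx=5.3,fy=5.3,interpolation=cv2.INTER_CUBIC))
"
```

```text
(np.float64(0.0643923474236534), np.float64(0.1189177243472874), np.float64(2.0768763355694366), np.float64(-3.5985284363329098)) 0.02438349104648269 [0.32300744 4.14228058 3.19747358]
```

View pics/t10.png

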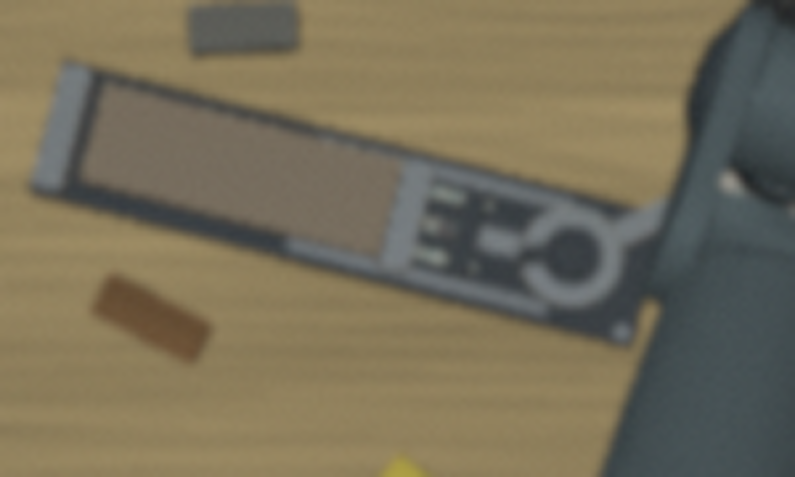

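Call:
drive_tool --moves '[0,0,0,-0.0053,-0.0073,0,255,0,0,0,-0.0048,-0.0076,0,255,0,0,0,-0.0042,-0.008,0,255,0,0,0,-0.0036,-0.0083,0,255,0,0,0,-0.0029,-0.0085,0,255,0,0,0,-0.0023,-0.0087,0,255,0,0,0,-0.0016,-0.0088,0,255,0,0,0,-0.001,-0.0089,0,255,0,0,0,-0.0003,-0.009,0,255,0,0,0,0.001,0,0,255]'

```text
t: 15.45
eef_pos: [0.5089, -0.1097, 0.0692]
ee_rot: [[0.238, 0.971, 0.004], [0.971, -0.238, -0.004], [-0.003, 0.005, -1.0]]
contact_force: [6.2, -5.5, -4.1]
opening: 0.0244
```

```bash
python3 -c "
from h import *
print(hnow(),env.observe()['opening'],env.observe()['contact_force'])
o,c=snap('top','a.png');cv2.imwrite('pics/t11.png',cv2.resize(c['img'][160:250,240:390],None,fx=5.3,fy=5.3,interpolation=cv2.INTER_CUBIC))
"
```

```text
(np.float64(0.7437022604665144), np.float64(0.11928116716226744), np.float64(7.349136726154966), np.float64(3.91497359430954)) 0.024393393985757173 [ 6.24281806 -5.51035857 -4.07230103]
```

View pics/t11.png

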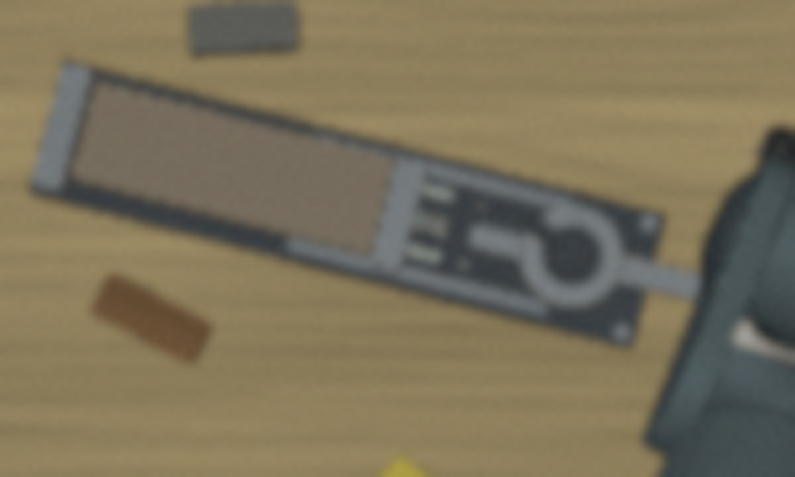

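Call:
drive_tool --moves '[0,0,0,0,-0.009,0,255,0,0,0,0.0011,-0.0089,0,255,0,0,0,0.0017,-0.0088,0,255,0,0,0,0,0,0,255,0,0,0,0,0,0,255]'

```text
t: 16.0
eef_pos: [0.4835, -0.1009, 0.0691]
ee_rot: [[0.238, 0.971, 0.003], [0.971, -0.238, -0.005], [-0.004, 0.004, -1.0]]
contact_force: [5.8, -5.1, -1.6]
opening: 0.0246
```

```bash
cat > ck.py <<'E'
from h import *
import sys
print(np.round(hnow(),3),env.observe()['t'],np.round(env.observe()['contact_force'],1))
o,c=snap('top','a.png');f='pics/%s.png'%sys.argv[1]
cv2.imwrite(f,cv2.resize(c['img'][160:250,240:390],None,fx=5.3,fy=5.3,interpolation=cv2.INTER_CUBIC))
arc(float(sys.argv[2])+np.array([0,.05,.1,.15,.2,.25]))
E
python3 ck.py t12 .97
```

```text
[0.969 0.12  7.478 1.94 ] 16.0 [ 5.8 -5.1 -1.6]
[[0.0015, -0.0058], [0.0017, -0.0057], [0.002, -0.0056], [0.0023, -0.0055], [0.0026, -0.0054]]
```

View pics/t12.png

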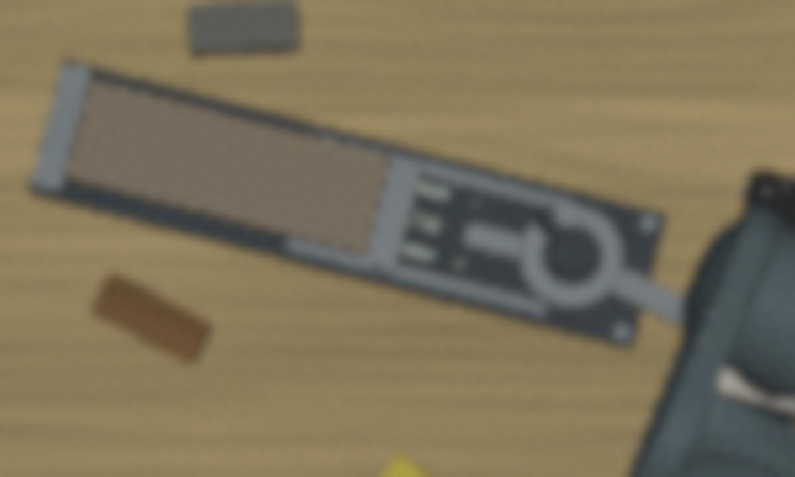

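Call:
drive_tool --moves '[0,0,0,0.0015,-0.0058,0,255,0,0,0,0.0017,-0.0057,0,255,0,0,0,0,0,0,255,0,0,0,0,0,0,255]'

```text
t: 16.45
eef_pos: [0.4736, -0.0955, 0.0692]
ee_rot: [[0.238, 0.971, 0.004], [0.971, -0.238, -0.006], [-0.004, 0.005, -1.0]]
contact_force: [6.7, -6.1, -4.6]
opening: 0.0244
```

```bash
python3 ck.py t13 1.07
```

```text
[1.064 0.12  8.895 1.724] 16.45 [ 6.7 -6.1 -4.6]
[[0.002, -0.0056], [0.0023, -0.0055], [0.0026, -0.0054], [0.0028, -0.0053], [0.0031, -0.0051]]
```

Call:
drive_tool --moves '[0,0,0,0.002,-0.0056,0,255,0,0,0,0.0023,-0.0055,0,255,0,0,0,0,0,0,255,0,0,0,0,0,0,255]'

```text
t: 16.9
eef_pos: [0.4638, -0.089, 0.0692]
ee_rot: [[0.238, 0.971, 0.004], [0.971, -0.238, -0.006], [-0.005, 0.005, -1.0]]
contact_force: [4.9, -6.2, -4.4]
opening: 0.0246
```

```bash
python3 ck.py t14 1.17
```

```text
[1.162 0.12  7.664 1.907] 16.9 [ 4.9 -6.2 -4.4]
[[0.0026, -0.0054], [0.0028, -0.0053], [0.0031, -0.0051], [0.0034, -0.005], [0.0036, -0.0048]]
```

View pics/t14.png

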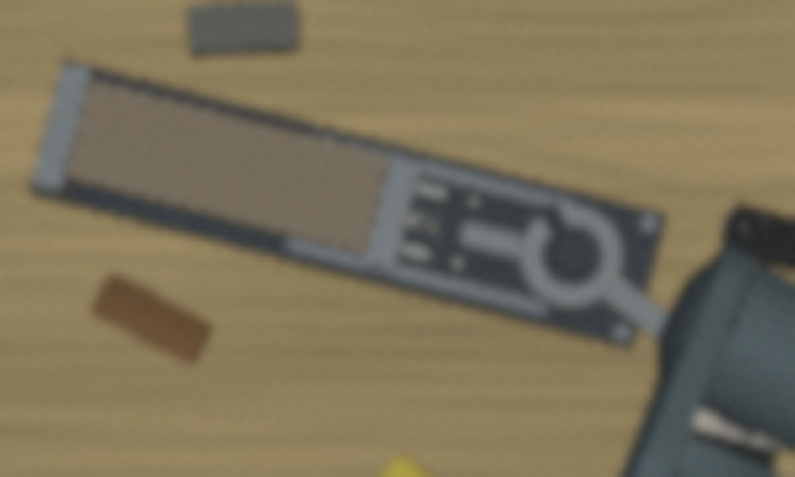

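```bash
cat > tr.py <<'E'
import cv2,numpy as np,sys
fs=sys.argv[1:]
ref=cv2.imread('pics/t12.png')
# stone/jaw boundary template, head-side carriage template, stop ref
reg={'jaw':(365,150,70,125),'carr':(405,215,110,60),'stonefar':(60,80,45,110)}
for f in fs:
    im=cv2.imread('pics/%s.png'%f); s=f
    for n,(x,y,w,h) in reg.items():
        t=ref[y:y+h,x:x+w]; 
        a=cv2.cvtColor(t,6).astype('float32'); 
        W=np.eye(2,3,dtype='float32')
        b=cv2.cvtColor(im,6).astype('float32')
        W[0,2]=x;W[1,2]=y
        try:
            cc,W=cv2.findTransformECC(a,b,W,cv2.MOTION_TRANSLATION,(3,200,1e-6),None,5)
            d=np.array([W[0,2]-x,W[1,2]-y]); s+=' %s %.2f mm'%(n,-(d@np.array([.97,.24]))*.65)
        except Exception as e: s+=' %s fail'%n
    print(s)
E
python3 tr.py t1 t10 t11 t12 t13 t14
```

```text
t1 jaw fail carr -20.43 mm stonefar -2.01 mm
t10 jaw -8.86 mm carr -7.22 mm stonefar -1.41 mm
t11 jaw -3.69 mm carr -3.64 mm stonefar -0.17 mm
t12 jaw 0.01 mm carr -0.01 mm stonefar -0.03 mm
t13 jaw 0.30 mm carr 1.00 mm stonefar -0.08 mm
t14 jaw 0.58 mm carr 2.04 mm stonefar -0.16 mm
```

Call:
drive_tool --moves '[0,0,0,0.0026,-0.0054,0,255,0,0,0,0.0028,-0.0053,0,255,0,0,0,0,0,0,255,0,0,0,0,0,0,255]'

```text
t: 17.35
eef_pos: [0.4547, -0.0814, 0.0692]
ee_rot: [[0.238, 0.971, 0.004], [0.971, -0.238, -0.007], [-0.006, 0.005, -1.0]]
contact_force: [6.5, -8.6, -5.2]
opening: 0.0248
```

```bash
python3 ck.py t15 1.27; python3 tr.py t15
```

```text
[ 1.26   0.12  10.566  1.856] 17.35 [ 6.5 -8.6 -5.2]
[[0.0031, -0.0051], [0.0034, -0.005], [0.0036, -0.0048], [0.0038, -0.0046], [0.0041, -0.0044]]
t15 jaw 0.93 mm carr 3.38 mm stonefar -0.18 mm
```

Call:
drive_tool --moves '[0,0,0,0.0031,-0.0051,0,255,0,0,0,0.0034,-0.005,0,255,0,0,0,0,0,0,255,0,0,0,0,0,0,255]'

```text
t: 17.8
eef_pos: [0.4464, -0.073, 0.0692]
ee_rot: [[0.238, 0.971, 0.004], [0.971, -0.238, -0.008], [-0.006, 0.005, -1.0]]
contact_force: [5.4, -10.6, -5.6]
opening: 0.0246
```

```bash
python3 ck.py t16 1.37; python3 tr.py t16
```

```text
[ 1.359  0.12  11.499  2.976] 17.8 [  5.4 -10.6  -5.6]
[[0.0036, -0.0048], [0.0038, -0.0046], [0.0041, -0.0044], [0.0043, -0.0042], [0.0045, -0.004]]
t16 jaw 1.24 mm carr 4.21 mm stonefar -0.10 mm
```

Call:
drive_tool --moves '[0,0,0,0.002,-0.0026,0,255,0,0,0,0.0024,-0.003,0,255,0,0,0,0,0,0,255,0,0,0,0,0,0,255]'

```text
t: 18.25
eef_pos: [0.4422, -0.068, 0.0692]
ee_rot: [[0.237, 0.971, 0.004], [0.971, -0.237, -0.009], [-0.008, 0.006, -1.0]]
contact_force: [6.1, -12.7, -5.8]
opening: 0.0246
```

```bash
python3 ck.py t17 1.42; python3 tr.py t17
```

```text
[ 1.414  0.12  13.755  3.022] 18.25 [  6.1 -12.7  -5.8]
[[0.0038, -0.0046], [0.0041, -0.0044], [0.0043, -0.0042], [0.0045, -0.004], [0.0047, -0.0038]]
t17 jaw 1.35 mm carr 4.65 mm stonefar -0.08 mm
```

View pics/t17.png

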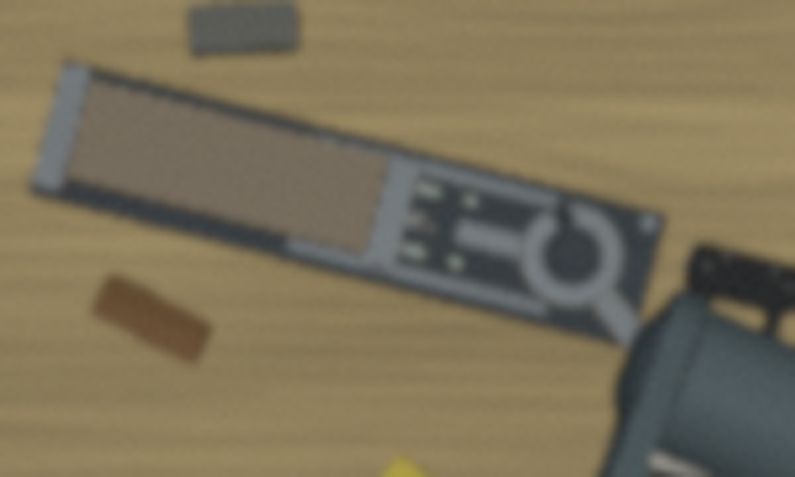

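Call:
drive_tool --moves '[0,0,0,-0.001,0.0015,0,255,0,0,0,0,0,0,120,0,0,0,0,0,0,0,0,0,0,0,0,0,0,0,0,0,0,0,0,0,0,0,0,0,0,-0.03,0,0,0,0,0,0,-0.04,0,0,0,0,0,0,-0.04,0,0,0,0,-0.03,0,-0.02,0,0,0,0,0,0,0,0]'

```text
t: 19.3
eef_pos: [0.4363, -0.0967, 0.202]
ee_rot: [[0.24, 0.971, 0.004], [0.971, -0.24, -0.004], [-0.002, 0.005, -1.0]]
contact_force: [0.2, 0.5, -0.0]
opening: 0.0923
```

```bash
python3 - <<'E'
from h import *
import pickle
o,c=snap('wrist','w20.png'); pickle.dump((o,c),open('w20.pkl','wb'))
print(o['t'],o['eef_pos'],o['opening'],o['contact_force'])
o,c=snap('scene','s20.png');cv2.imwrite('pics/s20.png',cv2.resize(c['img'][140:280,250:400],None,fx=4,fy=4,interpolation=cv2.INTER_CUBIC))
E
python3 ck.py t20 1;python3 tr.py t20
```

```text
19.3 [ 0.4362949  -0.09674413  0.20202735] 0.09232043204081873 [ 0.24141131  0.49686815 -0.04490023]
[ 1.302  0.143  0.137 -0.167] 19.4 [0.2 0.  0.3]
[[0.0016, -0.0058], [0.0019, -0.0057], [0.0022, -0.0056], [0.0025, -0.0055], [0.0027, -0.0053]]
t20 jaw 1.35 mm carr 4.69 mm stonefar -0.11 mm
```

View pics/w20.png

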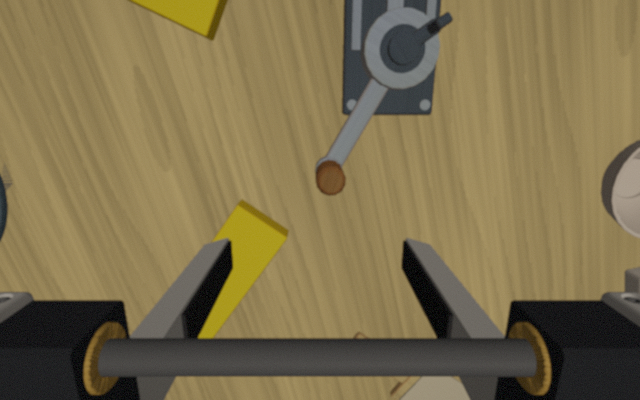

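View pics/s20.png

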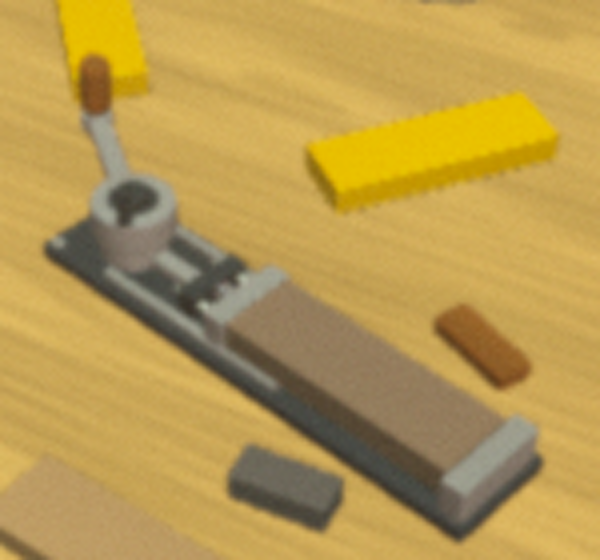

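Call:
drive_tool --moves '[0,0,0,0.035,0.025,0,0,0,0,0,0.04,0.025,0,0,0,0,0,0.04,0.025,0,0,0,0,0,0.04,0.025,0,0,0,0,0,0,0,0,0,0,0,0,0,0,0,0]'

```text
t: 20.05
eef_pos: [0.5682, 0.0338, 0.1963]
ee_rot: [[0.236, 0.972, -0.005], [0.972, -0.236, 0.0], [-0.001, -0.005, -1.0]]
contact_force: [-0.0, 0.3, -0.7]
opening: 0.0944
```

Run:
```python
from h import *
import pickle
o,c=snap('wrist','w21.png'); pickle.dump((o,c),open('w21.pkl','wb'))
print(o['t'],o['eef_pos'],o['opening'],o['contact_force'])
cv2.imwrite('pics/w21z.png',cv2.resize(c['img'][80:280,230:390],None,fx=3,fy=3,interpolation=cv2.INTER_CUBIC))
o,c=pickle.load(open('w1.pkl','rb'))
cv2.imwrite('pics/w1y.png',cv2.resize(c['img'][80:280,210:370],None,fx=3,fy=3,interpolation=cv2.INTER_CUBIC))
```

```text
20.05 [0.56824723 0.03378081 0.19628735] 0.09439633268735409 [-0.02166835  0.2670649  -0.71246611]
```

View pics/w21.png

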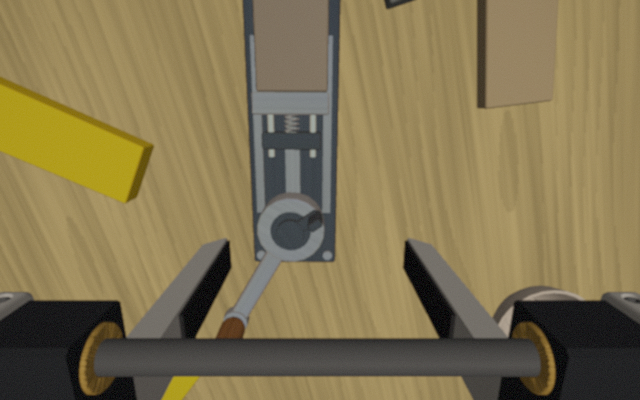

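View pics/w21z.png

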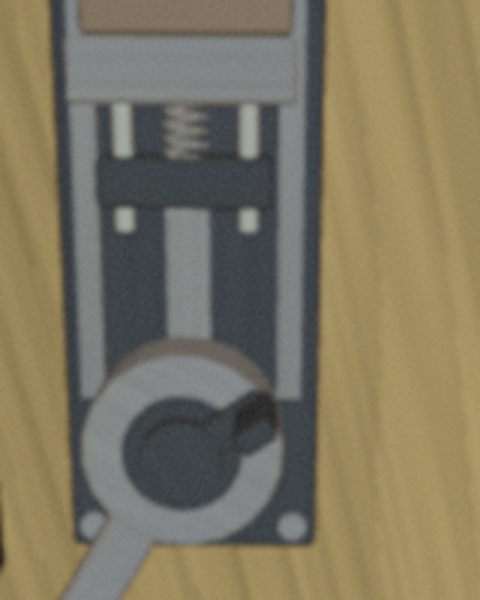

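View pics/w1y.png

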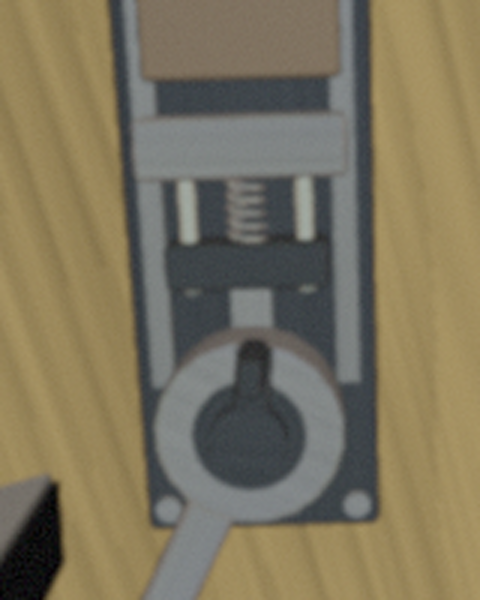

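Run:
```python
from h import *
import pickle
o,c=pickle.load(open('w21.pkl','rb'))
P=lambda u,v,z: at(c,230+u/3,80+v/3,z,o)
a=P(182,448,.062);t=P(252,422,.092);k=P(40,640,.053)
g=lambda d:np.degrees(np.arctan2(d[1],d[0]))
hd=P(105,572,.053)
print(a,g(t-a),g(hd-a),g(hd-a)+180-g(t-a))
print(env.hand_in())
```

```text
[0.53662339 0.00566974 0.062     ] 26.588842976718627 -133.61149159025257 19.799665433028803
the job is handed in; nothing more can be done
None
```

I threw the direction lever to the tighten stop, then worked the handle by its knob in two driving strokes. The stone is clamped against the fixed stop, and the job is handed in at about 20 s of the 67 s allowed.

- **Lever:** at the stop the tab stopped moving while the push rose to about 9 N. A camera check before driving put it at 0.895 rad. The last rough check, just before handing in, read lower: about 20° past straight opposite the handle, where the stop is about 26°. I took that as pixel error and did not look again, since nothing had touched the lever in between and it still stands clearly on the tighten side.
- **Stone and stop:** in the top view the stone lies flush against the stop with no gap left. It did not move as the grip built up or when I let go.
- **Grip:** I estimate 33 to 40 N, against the good range of 25 to 55 N.
    - Handle travel after the stone was home: about 0.4 rad, or about 36 N.
    - Spring compression from the guide rods sticking out behind the carriage: about 5.7 mm, or about 34 N.
    - Push with the handle held still: this rose from about 7.5 N to 13.8 N. That is about 2.5 N above your figures, but the free reading was high by the same amount. With that offset taken off, it gives about 38 N.
- **After letting go:** the jaw and carriage stayed put, and the gripper is open and clear with zero contact force. The handle swung back slightly (about 0.15 rad) as the fingers opened, in the direction in which it slips and does not drive.
- **Other things on the counter:** I touched none of them. Those in view in the last pictures stood where they were; I did not compare all of them before and after.

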